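Prove the interlock of a switch bank and change it over by feel

ROBOT

A 6-joint arm with a two-finger parallel gripper is mounted at the origin on the work surface. World frame = base frame: x ahead of the robot, y to its left, z up, the work surface at z = 0. Lengths are in m, angles in rad, forces in N, time in s.
With the tool pointing down it reaches from about 0.325 to 0.85 m from the base axis. Payload 15.5 kg.
Tool frame: the origin (TCP) lies on the centre line of the jaws, within the pads' length; the fingertips stand 19 mm ahead of it and the grasp point (between the pads) is the TCP; y points along the fingers, x is the direction in which the jaws open and shut, and the axes are right-handed (so a half turn about y gives the same grasp; the last joint's range is limited). The gripper opens to 91 mm and grips with 3 to 60 N. Pads are 32 mm wide; open, the fingers measure 118 mm over their backs; the gripper's body (76 mm by 178 mm) begins 60 mm behind the grasp point.
Start: joints at [-1.272, 0.494, 1.345, -0, 1.302, -0.096], TCP at [0.24, -0.577, 0.233] pointing down, gripper open.
Joint ranges: [-2.91, 2.91], [-0.82, 2.16], [0.22, 2.67], [-1.22, 4.37], [0.12, 2.79], [-3.08, 3.08]. Speed limits (rad/s): [1.89, 1.89, 2.57, 3.01, 3.01, 3.01].

INTERFACE

Orientations are given as a rotation vector (axis times angle).
In Python, from plant import monitor, read_camera, arm gives the robot as it stands.
- The arm moves only by the tool apply_moves, never from a script. Its argument "rows" is a list of rows, each an object of numbers: "tx", "ty", "tz": the shift along the tool's x, y, z in m; "ax", "ay", "az": the turn, a rotation vector about the tool's x, y, z in rad; "grip": the finger opening in m, from 0 to 0.0912. In form: [{"tx": .., "ty": .., "tz": .., "ax": .., "ay": .., "az": .., "grip": ..}, ...]. A call has 1 to 12 rows; each row is the pose to reach, as a shift and turn from the pose measured when the call began, along the tool's axes at that moment; what a row does not reach only later rows make up. A row lasts 1/8 s, in which the tool goes at most 62.5 mm and 10.7 degrees, less where a joint would pass 70% of its speed; a pose out of reach is approached as far as the arm can. A call with a gripper value outside its range is refused whole. The fingers move at their own pace and stop on an object; the grip force is fixed at half the most. Time passes only in rows, so rows that repeat a pose let the fingers close. It gives the time, the measured TCP pose, the force and the opening at its end, in the units of the state.
- monitor.sense(): the state, without advancing time (a new reading comes with each control period).
- read_camera(name): name is "scene" or "top" or "wrist"; returns a dict with "img" (384x512x3 uint8, blue, green, red), "range_z" (384x512 float32, m along the optical axis (not along the pixel's ray), 0 where there is no reading), "K" (3x3 intrinsics, pixels), "rvec" (rotation vector, rad) and "tvec" (3), from world to camera coordinates, as OpenCV has them; the wrist camera has in their place "mount" (4x4, takes a point from camera to tool coordinates, whose origin is the TCP and whose axes are the tool frame's). Camera axes: x right, y down, z forward; pixel columns grow to the right and rows downward; lengths in m; the calibration is good to about 2 mm. A picture is of the moment at which its call begins: read the wrist's pose just before it.
- arm.close_job(): hands the job in, once; it reports no verdict.
The state is a dict: "time": time; "q": joint angles; "dq": joint speeds; "joint_efforts": joint torques, N m; "position": TCP position; "tcp_rot": TCP orientation; "ft_force": force on the tool from outside, world axes, zero at the start; "moment": the same for the moment, N m; "grip_width": finger opening in m.
Only numpy, scipy, OpenCV 4.12 (cv2) and the standard library are available. Lean on these libraries where they do the work, as an engineer would, in place of code of your own. Each camera call takes 0.05 s, during which the arm holds its last target. There are 200 camera calls.

TASK

Test this bank of interlocked switches and change it over: with the running switch still ON, give any one standby handle a firm push of about 15 N towards ON to prove that the interlock holds it. Then throw the running switch fully OFF, find by feel the one standby that is now released and throw it fully ON, home against its stop. Never push any handle harder than 25 N, leave the other two standbys at OFF (the little play they have does not matter), and leave the tools and parts lying around alone.

Things in the scene. Friction and masses are not known exactly. Their poses are not given: they have to be found in the camera images.
- panel: grey steel mounting plate lying on the bench, 380 x 460 mm (x, y), its top 20 mm above the bench; origin at the centre of its underside. It carries the four switches in a row along its y, 84 mm apart, a 50 mm high duct and a 42 mm high terminal row on its +x side, a 40 mm high duct on its -x side, an 88 mm high contactor at its -y end, and a steel interlock channel across the switches, 94 mm above the bench
- switch_run: the running toggle switch, dark case 132 x 78 x 66 mm (x, y, z) with a 62 x 36 mm nose on it, 78 mm high over the underside; origin at the centre of the underside (20 mm above the bench), z up, x from OFF to ON, y along the row; the white handle pivots about y, 48 mm above the origin. The one switch that is ON at the start; in any of the four places
- lever_run (a joint): handle angle of switch_run (rad): 0 = fully OFF against its stop (leans 0.32 rad to the switch's -x; green shows), 0.64 = fully ON against its stop (leans to +x; red shows). Interlock, out of sight inside: while this handle is more than about 0.07 rad from OFF, every standby is blocked
- tip_run (a point): middle of the end face of the handle of switch_run: a flat white handle 12 mm thick along x and 22 mm wide along y; this point is 68 mm from the pivot and the handle stands clear of the nose from 30 to 68 mm from the pivot. Handles stay where they are left; each turns with a torque of 0.2 to 0.35 Nm (4 to 5 N at its end, up to 10 N near the nose), then meets a slightly springy stop
- switch_a: a standby toggle switch, dark case 132 x 78 x 66 mm (x, y, z) with a 62 x 36 mm nose on it, 78 mm high over the underside; origin at the centre of the underside (20 mm above the bench), z up, x from OFF to ON, y along the row; the white handle pivots about y, 48 mm above the origin. OFF at the start; in any of the four places
- lever_a (a joint): handle angle of switch_a (rad): 0 = fully OFF against its stop (leans 0.32 rad to the switch's -x; green shows), 0.64 = fully ON against its stop (leans to +x; red shows). With lever_run home at OFF one standby is released and the two others stay locked; which differs each time and shows nowhere. A blocked handle has 0.05 to 0.15 rad of play (3 to 10 mm at its end, differs each time), then stops; the interlock bends above 25 N
- tip_a (a point): middle of the end face of the handle of switch_a: a flat white handle 12 mm thick along x and 22 mm wide along y; this point is 68 mm from the pivot and the handle stands clear of the nose from 30 to 68 mm from the pivot. Handles stay where they are left; each turns with a torque of 0.2 to 0.35 Nm (4 to 5 N at its end, up to 10 N near the nose), then meets a slightly springy stop
- switch_b: a standby toggle switch, dark case 132 x 78 x 66 mm (x, y, z) with a 62 x 36 mm nose on it, 78 mm high over the underside; origin at the centre of the underside (20 mm above the bench), z up, x from OFF to ON, y along the row; the white handle pivots about y, 48 mm above the origin. OFF at the start; in any of the four places
- lever_b (a joint): handle angle of switch_b (rad): 0 = fully OFF against its stop (leans 0.32 rad to the switch's -x; green shows), 0.64 = fully ON against its stop (leans to +x; red shows). With lever_run home at OFF one standby is released and the two others stay locked; which differs each time and shows nowhere. A blocked handle has 0.05 to 0.15 rad of play (3 to 10 mm at its end, differs each time), then stops; the interlock bends above 25 N
- tip_b (a point): middle of the end face of the handle of switch_b: a flat white handle 12 mm thick along x and 22 mm wide along y; this point is 68 mm from the pivot and the handle stands clear of the nose from 30 to 68 mm from the pivot. Handles stay where they are left; each turns with a torque of 0.2 to 0.35 Nm (4 to 5 N at its end, up to 10 N near the nose), then meets a slightly springy stop
- switch_c: a standby toggle switch, dark case 132 x 78 x 66 mm (x, y, z) with a 62 x 36 mm nose on it, 78 mm high over the underside; origin at the centre of the underside (20 mm above the bench), z up, x from OFF to ON, y along the row; the white handle pivots about y, 48 mm above the origin. OFF at the start; in any of the four places
- lever_c (a joint): handle angle of switch_c (rad): 0 = fully OFF against its stop (leans 0.32 rad to the switch's -x; green shows), 0.64 = fully ON against its stop (leans to +x; red shows). With lever_run home at OFF one standby is released and the two others stay locked; which differs each time and shows nowhere. A blocked handle has 0.05 to 0.15 rad of play (3 to 10 mm at its end, differs each time), then stops; the interlock bends above 25 N
- tip_c (a point): middle of the end face of the handle of switch_c: a flat white handle 12 mm thick along x and 22 mm wide along y; this point is 68 mm from the pivot and the handle stands clear of the nose from 30 to 68 mm from the pivot. Handles stay where they are left; each turns with a torque of 0.2 to 0.35 Nm (4 to 5 N at its end, up to 10 N near the nose), then meets a slightly springy stop
- screwdriver: bystander: yellow-handled screwdriver 150 mm long, lying on the plate in front of the switches; origin at the middle of its length, underside
- shroud: bystander: grey plastic terminal cover 30 x 70 x 24 mm lying on the plate in front of the switches; origin at the centre of its underside
- spanner: bystander: steel spanner 190 mm long on the bench; origin at its middle, underside
- pliers: bystander: yellow-handled pliers 165 mm long on the bench; origin near the joint, underside
- breaker_mcb: bystander: white miniature circuit breaker 80 x 18 x 68 mm standing on the bench; origin at the centre of its underside
- tape: bystander: roll of red tape, 80 mm across, 18 mm high; origin at the centre of its underside

How it is judged:
By the outcome, as a careful person would: the job done as asked, in the order asked, and still so for the second after the job is handed in, with the robot touching nothing.
It also fails if it takes over 64 s, if anything falls off the work surface, if the arm or the gripper's body presses on something with over 40 N, if the wrist force passes 120 N, or if a joint passes its speed limit or range.

## Working session

There is one attempt and no reset: what is moved stays moved. The work goes in short steps, Python scripts to look and compute and a tool call to move; the robot and the scene stay as the last step left them, time stands still between calls to the robot, and variables do not carry over. Pictures are saved under pics/ and viewed, about 8 in all and at most 12, crops included, and the job is handed in when it is done.

Besides the shell and the picture viewer there is one more tool, called after "Request:" as name(argument=value, ...) on one line, values as JSON. apply_moves: Moves the arm, as the interface text tells. Its arguments: {"type":"object","properties":{"rows":{"type":"array","items":{"type":"object","properties":{"tx":{"type":"number"},"ty":{"type":"number"},"tz":{"type":"number"},"ax":{"type":"number"},"ay":{"type":"number"},"az":{"type":"number"},"grip":{"type":"number"}}}}},"required":["rows"]}

```bash
mkdir -p pics; ls
cat > h.py <<'E'
import numpy as np, cv2
from plant import monitor, read_camera, arm
def pts(c):
    Z=c["range_z"]; K=c["K"]; v,u=np.mgrid[:Z.shape[0],:Z.shape[1]]
    P=np.dstack([(u-K[0,2])/K[0,0]*Z,(v-K[1,2])/K[1,1]*Z,Z])
    R=cv2.Rodrigues(np.array(c["rvec"],float))[0]
    return (P-np.array(c["tvec"]).reshape(3))@R
E
python3 - <<'E'
from h import *
s=monitor.sense(); print({k:np.round(v,3) for k,v in s.items()})
a=read_camera("top"); b=read_camera("scene")
np.save("top.npy",a,allow_pickle=True); np.save("scene.npy",b,allow_pickle=True)
cv2.imwrite("pics/top.png",a["img"]); cv2.imwrite("pics/scene.png",b["img"])
P=pts(a); m=(a["range_z"]>0)
img=a["img"].astype(int)
w=(img.min(2)>170)&(P[...,2]>0.09)&(P[...,2]<.16)&m
n,l,st,ce=cv2.connectedComponentsWithStats(w.astype(np.uint8))
for i in range(1,n):
    if st[i,4]>15: q=P[l==i]; print(ce[i],st[i,4],q.mean(0).round(4),q.min(0).round(3),q.max(0).round(3))
E
```

```text
pics
{'time': np.float64(0.0), 'q': array([-1.273,  0.494,  1.346, -0.   ,  1.302, -0.096]), 'dq': array([ 0.001,  0.   , -0.001, -0.   , -0.   , -0.002]), 'joint_efforts': array([-2.0000e-03, -8.7884e+01, -3.8186e+01,  7.1000e-02,  5.3000e-02,
       -0.0000e+00]), 'position': array([ 0.24 , -0.577,  0.232]), 'tcp_rot': array([-1.369,  0.915, -0.914]), 'ft_force': array([0.461, 0.07 , 0.744]), 'moment': array([-0.009,  0.039, -0.004]), 'grip_width': np.float64(0.091)}
[178.  68.] 17 [0.9157 0.2477 0.0906] [0.901 0.239 0.09 ] [0.928 0.254 0.092]
[165.25641026  73.38461538] 39 [0.8998 0.2853 0.0915] [0.889 0.271 0.09 ] [0.916 0.301 0.095]
[152.9         78.93333333] 30 [0.8838 0.3219 0.0915] [0.872 0.313 0.09 ] [0.898 0.337 0.095]
[216.  157.8] 35 [0.6453 0.137  0.0933] [0.638 0.105 0.091] [0.651 0.166 0.097]
[213.38709677 162.80645161] 31 [0.6251 0.1395 0.1315] [0.619 0.129 0.127] [0.631 0.149 0.136]
[244.56097561 161.75609756] 41 [0.6323 0.0542 0.0931] [0.625 0.018 0.09 ] [0.638 0.09  0.097]
[273.28888889 165.77777778] 45 [ 0.619  -0.0289  0.0936] [ 0.612 -0.066  0.09 ] [0.625 0.007 0.099]
[299.60526316 169.57894737] 38 [ 0.6066 -0.1046  0.0934] [ 0.599 -0.137  0.091] [ 0.612 -0.074  0.097]
[241.24242424 180.09090909] 33 [0.5752 0.0621 0.1318] [0.57  0.052 0.117] [0.582 0.072 0.136]
[271.06060606 184.81818182] 33 [ 0.5605 -0.0207  0.1322] [ 0.554 -0.029  0.126] [ 0.566 -0.009  0.137]
[300.80645161 188.70967742] 31 [ 0.5484 -0.1031  0.1314] [ 0.542 -0.112  0.127] [ 0.554 -0.093  0.135]
```

View pics/top.png

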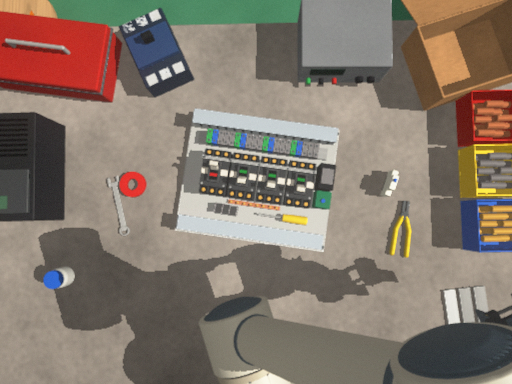

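View pics/scene.png

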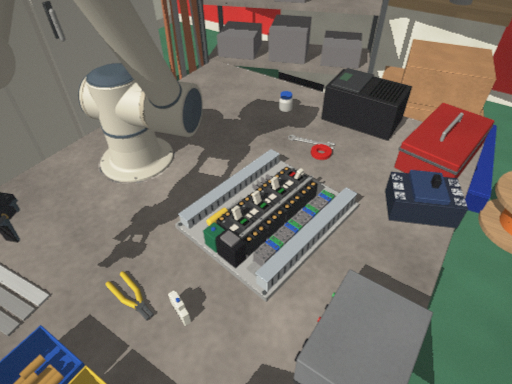

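The top view shows four handles. The leftmost, at (213,163), is ON and at about world (0.625, 0.140). The other three, at (241,180), (271,185) and (301,189), are OFF. The row's x axis is yawed by about -0.16 rad.

```bash
cat >> h.py <<'E'
from scipy.spatial.transform import Rotation as Ro
O=np.array([[.5752,.0621],[.5605,-.0207],[.5484,-.1031]])
d=O[0]-O[2]; yaw=np.arctan2(-d[0],d[1])
X=np.array([np.cos(yaw),np.sin(yaw),0]); Y=np.array([-np.sin(yaw),np.cos(yaw),0])
C0=np.r_[O[1],0]+.0214*X  # pivot of middle-OFF switch (xy)
def now():
    s=monitor.sense(); return s,np.array(s["position"]),Ro.from_rotvec(s["tcp_rot"]).as_matrix()
def Rt(): # tool y down, z along +/-X nearest the present
    _,_,R=now(); sg=np.sign(R[:,2]@X) or 1
    z=sg*X; y=np.array([0,0,-1.]); return np.column_stack([np.cross(y,z),y,z])
def delta(u,v,z): # u along X from pivot line, v along Y from middle switch, TCP height
    s,p,R=now(); g=C0+u*X+v*Y; g[2]=z
    print("d",(R.T@(g-p)).round(4),"rot",Ro.from_matrix(R.T@Rt()).as_rotvec().round(4))
def state():
    s,p,R=now(); e=p-C0; f=np.array(s["ft_force"])
    print("t%.2f u %.4f v %.4f z %.4f F(X,Y,z) %.1f %.1f %.1f"%(s["time"],e@X,e@Y,p[2],f@X,f@Y,f[2]),"w",round(float(s["grip_width"]),3))
E
python3 - <<'E'
from h import *
print(yaw,C0); s,p,R=now(); print(R.round(3)); print(np.array(read_camera("wrist")["mount"]).round(3))
delta(-.1,0,.30)
# height profile along X for strips at each switch and between
a=np.load("top.npy",allow_pickle=True).item(); P=pts(a); e=P-C0; u=e@X; v=e@Y
for lo,hi in((-.1,-.07),(-.05,-.03),(0,.02),(.03,.05),(.07,.1),(.12,.15)):
  print(lo,[(round(k,2),round(float(P[...,2][(abs(u-k)<.005)&(v>lo)&(v<hi)].max(initial=0)),3)) for k in np.arange(-.19,.2,.01)])
E
```

```text
-0.16082650393633963 [ 0.58162384 -0.02412687  0.        ]
[[ 0.384 -0.     0.923]
 [-0.923  0.001  0.384]
 [-0.001 -1.     0.   ]]
[[ 1.    -0.    -0.     0.   ]
 [ 0.    -0.281  0.96  -0.151]
 [-0.001 -0.96  -0.281  0.079]
 [ 0.     0.     0.     1.   ]]
d [-0.432  -0.0671  0.4428] rot [ 2.000e-04  5.546e-01 -9.000e-04]
-0.1 [(np.float64(-0.19), 0.023), (np.float64(-0.18), 0.067), (np.float64(-0.17), 0.068), (np.float64(-0.16), 0.065), (np.float64(-0.15), 0.066), (np.float64(-0.14), 0.064), (np.float64(-0.13), 0.024), (np.float64(-0.12), 0.048), (np.float64(-0.11), 0.049), (np.float64(-0.1), 0.049), (np.float64(-0.09), 0.039), (np.float64(-0.08), 0.022), (np.float64(-0.07), 0.084), (np.float64(-0.06), 0.086), (np.float64(-0.05), 0.087), (np.float64(-0.04), 0.089), (np.float64(-0.03), 0.132), (np.float64(-0.02), 0.135), (np.float64(-0.01), 0.131), (np.float64(0.0), 0.102), (np.float64(0.01), 0.103), (np.float64(0.02), 0.101), (np.float64(0.03), 0.101), (np.float64(0.04), 0.096), (np.float64(0.05), 0.085), (np.float64(0.06), 0.086), (np.float64(0.07), 0.022), (np.float64(0.08), 0.06)
[... 4947 characters left out ...]
.float64(-0.06), 0.086), (np.float64(-0.05), 0.084), (np.float64(-0.04), 0.089), (np.float64(-0.03), 0.089), (np.float64(-0.02), 0.089), (np.float64(-0.01), 0.092), (np.float64(0.0), 0.089), (np.float64(0.01), 0.089), (np.float64(0.02), 0.089), (np.float64(0.03), 0.096), (np.float64(0.04), 0.098), (np.float64(0.05), 0.082), (np.float64(0.06), 0.083), (np.float64(0.07), 0.023), (np.float64(0.08), 0.063), (np.float64(0.09), 0.066), (np.float64(0.1), 0.066), (np.float64(0.11), 0.065), (np.float64(0.12), 0.064), (np.float64(0.13), 0.063), (np.float64(0.14), 0.075), (np.float64(0.15), 0.076), (np.float64(0.16), 0.077), (np.float64(0.17), 0.075), (np.float64(0.18), 0.074), (np.float64(0.19), 0.0)]
```

Request:
apply_moves(rows=[{"tx": -0.043, "ty": 0.0, "tz": 0.044, "ay": 0.055, "grip": 0}, {"tx": -0.086, "tz": 0.088, "ay": 0.11, "grip": 0}, {"tx": -0.13, "tz": 0.133, "ay": 0.166, "grip": 0}, {"tx": -0.173, "tz": 0.177, "ay": 0.222, "grip": 0}, {"tx": -0.216, "tz": 0.221, "ay": 0.277, "grip": 0}, {"tx": -0.26, "tz": 0.266, "ay": 0.333, "grip": 0}, {"tx": -0.302, "tz": 0.31, "ay": 0.388, "grip": 0}, {"tx": -0.346, "tz": 0.354, "ay": 0.444, "grip": 0}, {"tx": -0.39, "tz": 0.4, "ay": 0.5, "grip": 0}, {"tx": -0.432, "tz": 0.443, "ay": 0.555, "grip": 0}, {"tx": -0.432, "tz": 0.443, "ay": 0.555, "grip": 0}, {"tx": -0.432, "tz": 0.443, "ay": 0.555, "grip": 0}])

```text
schema error: expected keys tx, ty, tz, ax, ay, az, grip
```

Run:
```python
from h import *
state(); delta(-.075,0,.129)
_,p,R=now()
c=read_camera("wrist"); cv2.imwrite("pics/w1.png",c["img"])
M=np.array(c["mount"]);Z=c["range_z"];K=c["K"];v,u=np.mgrid[:384,:512]
Q=np.dstack([(u-K[0,2])/K[0,0]*Z,(v-K[1,2])/K[1,1]*Z,Z])@M[:3,:3].T+M[:3,3]
W=Q@R.T+p; e=W-C0; w=(c["img"].min(2)>150)&(W[...,2]>.105)&(W[...,2]<.145)&(Z>0)
n,l,st,ce=cv2.connectedComponentsWithStats(w.astype(np.uint8))
for i in range(1,n):
    if st[i,4]>100: k=l==i; print(ce[i].round(),st[i,4],"u",np.percentile(e[k]@X,[2,98]).round(4),"v",np.percentile(e[k]@Y,[2,98]).round(4),"ztop",np.percentile(W[k][:,2],98).round(4))
```

```text
t0.15 u -0.2490 v -0.6004 z 0.2325 F(X,Y,z) 0.1 -0.5 0.1 w 0.091
d [-0.4187  0.1039  0.464 ] rot [ 2.000e-04  5.546e-01 -9.000e-04]
```

View pics/w1.png

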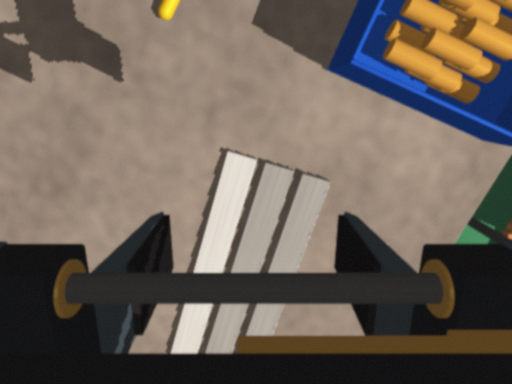

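The call was refused because every key must be given. The wrist view therefore only shows the start area, with the fingers at the bottom.

Request:
apply_moves(rows=[{"tx": -0.043, "ty": 0, "tz": 0.044, "ax": 0, "ay": 0.055, "az": 0, "grip": 0}, {"tx": -0.086, "ty": 0, "tz": 0.088, "ax": 0, "ay": 0.11, "az": 0, "grip": 0}, {"tx": -0.13, "ty": 0, "tz": 0.133, "ax": 0, "ay": 0.166, "az": 0, "grip": 0}, {"tx": -0.173, "ty": 0, "tz": 0.177, "ax": 0, "ay": 0.222, "az": 0, "grip": 0}, {"tx": -0.216, "ty": 0, "tz": 0.221, "ax": 0, "ay": 0.277, "az": 0, "grip": 0}, {"tx": -0.26, "ty": 0, "tz": 0.266, "ax": 0, "ay": 0.333, "az": 0, "grip": 0}, {"tx": -0.302, "ty": 0, "tz": 0.31, "ax": 0, "ay": 0.388, "az": 0, "grip": 0}, {"tx": -0.346, "ty": 0, "tz": 0.354, "ax": 0, "ay": 0.444, "az": 0, "grip": 0}, {"tx": -0.39, "ty": 0, "tz": 0.4, "ax": 0, "ay": 0.5, "az": 0, "grip": 0}, {"tx": -0.432, "ty": 0, "tz": 0.443, "ax": 0, "ay": 0.555, "az": 0, "grip": 0}, {"tx": -0.432, "ty": 0, "tz": 0.443, "ax": 0, "ay": 0.555, "az": 0, "grip": 0}, {"tx": -0.432, "ty": 0, "tz": 0.443, "ax": 0, "ay": 0.555, "az": 0, "grip": 0}])

```text
time: 1.7
position: [0.4828, -0.0081, 0.2328]
tcp_rot: [-1.13, 1.327, -1.325]
ft_force: [0.6, -1.4, -0.0]
grip_width: 0.0007
```

```bash
cat >> h.py <<'E'
def wrist(name):
    state(); _,p,R=now()
    c=read_camera("wrist"); cv2.imwrite("pics/%s.png"%name,c["img"])
    M=np.array(c["mount"]);Z=c["range_z"];K=c["K"];v,u=np.mgrid[:384,:512]
    Q=np.dstack([(u-K[0,2])/K[0,0]*Z,(v-K[1,2])/K[1,1]*Z,Z])@M[:3,:3].T+M[:3,3]
    W=Q@R.T+p; e=W-C0; w=(c["img"].min(2)>140)&(W[...,2]>.105)&(W[...,2]<.145)&(Z>0)
    n,l,st,ce=cv2.connectedComponentsWithStats(w.astype(np.uint8))
    for i in range(1,n):
        if st[i,4]>60: k=l==i; print(ce[i].round(),st[i,4],"u",np.percentile(e[k]@X,[2,98]).round(4),"v",np.percentile(e[k]@Y,[2,98]).round(4),"ztop",np.percentile(W[k][:,2],98).round(4))
E
python3 - <<'E'
from h import *
wrist("w2"); delta(-.075,0,.129)
E
```

```text
t1.70 u -0.1001 v -0.0000 z 0.2328 F(X,Y,z) 0.8 -1.3 -0.0 w 0.001
[461.  25.] 2122 u [0.0097 0.0435] v [-0.1713 -0.1415] ztop 0.1092
[24. 38.] 948 u [0.0056 0.023 ] v [0.1563 0.1734] ztop 0.1345
[141.  86.] 927 u [-0.0262 -0.007 ] v [0.0724 0.0938] ztop 0.1343
[253.  86.] 788 u [-0.0261 -0.007 ] v [-0.011   0.0099] ztop 0.1343
[368.  86.] 786 u [-0.0261 -0.0062] v [-0.0946 -0.0736] ztop 0.1343
d [-0.0006  0.1038  0.0252] rot [ 0.0007 -0.0004 -0.0004]
```

View pics/w2.png

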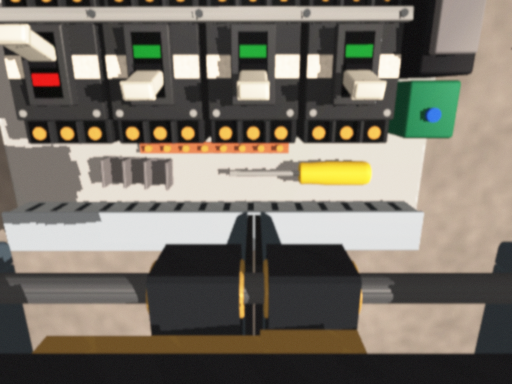

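The wrist view shows the run switch at top left (red flag at 45,80). The three standbys show green, with handles at (141,86), (253,86) and (368,86). The frame fits to about 1 mm. Next I lower behind the middle standby.

Request:
apply_moves(rows=[{"tx": 0, "ty": 0.05, "tz": 0.013, "ax": 0, "ay": 0, "az": 0, "grip": 0}, {"tx": 0, "ty": 0.09, "tz": 0.025, "ax": 0, "ay": 0, "az": 0, "grip": 0}, {"tx": 0, "ty": 0.104, "tz": 0.025, "ax": 0, "ay": 0, "az": 0, "grip": 0}, {"tx": 0, "ty": 0.104, "tz": 0.025, "ax": 0, "ay": 0, "az": 0, "grip": 0}, {"tx": 0, "ty": 0.104, "tz": 0.035, "ax": 0, "ay": 0, "az": 0, "grip": 0}, {"tx": 0, "ty": 0.104, "tz": 0.045, "ax": 0, "ay": 0, "az": 0, "grip": 0}, {"tx": 0, "ty": 0.104, "tz": 0.05, "ax": 0, "ay": 0, "az": 0, "grip": 0}, {"tx": 0, "ty": 0.104, "tz": 0.05, "ax": 0, "ay": 0, "az": 0, "grip": 0}])

```text
time: 2.75
position: [0.5325, -0.0167, 0.129]
tcp_rot: [-1.128, 1.327, -1.327]
ft_force: [-0.2, -0.3, 0.3]
grip_width: 0.0005
```

```bash
python3 -c "
from h import *
state()"
```

```text
t2.75 u -0.0497 v -0.0006 z 0.1290 F(X,Y,z) -0.2 -0.3 0.3 w 0.0
```

Request:
apply_moves(rows=[{"tx": 0, "ty": 0, "tz": 0.002, "ax": 0, "ay": 0, "az": 0, "grip": 0}, {"tx": 0, "ty": 0, "tz": 0.004, "ax": 0, "ay": 0, "az": 0, "grip": 0}, {"tx": 0, "ty": 0, "tz": 0.006, "ax": 0, "ay": 0, "az": 0, "grip": 0}, {"tx": 0, "ty": 0, "tz": 0.008, "ax": 0, "ay": 0, "az": 0, "grip": 0}, {"tx": 0, "ty": 0, "tz": 0.009, "ax": 0, "ay": 0, "az": 0, "grip": 0}, {"tx": 0, "ty": 0, "tz": 0.009, "ax": 0, "ay": 0, "az": 0, "grip": 0}])

```text
time: 3.5
position: [0.5405, -0.018, 0.1288]
tcp_rot: [-1.13, 1.329, -1.325]
ft_force: [-6.3, 0.5, 3.7]
grip_width: 0.0004
```

Request:
apply_moves(rows=[{"tx": 0, "ty": 0, "tz": 0.0005, "ax": 0, "ay": 0, "az": 0, "grip": 0}, {"tx": 0, "ty": 0, "tz": 0.001, "ax": 0, "ay": 0, "az": 0, "grip": 0}, {"tx": 0, "ty": 0, "tz": 0.001, "ax": 0, "ay": 0, "az": 0, "grip": 0}])

```text
time: 3.88
position: [0.5409, -0.0181, 0.1288]
tcp_rot: [-1.131, 1.33, -1.325]
ft_force: [-6.3, 0.3, 4.7]
grip_width: 0.0004
```

Request:
apply_moves(rows=[{"tx": 0, "ty": 0, "tz": 0.0005, "ax": 0, "ay": 0, "az": 0, "grip": 0}, {"tx": 0, "ty": 0, "tz": 0.001, "ax": 0, "ay": 0, "az": 0, "grip": 0}, {"tx": 0, "ty": 0, "tz": 0.001, "ax": 0, "ay": 0, "az": 0, "grip": 0}])

```text
time: 4.25
position: [0.5413, -0.0181, 0.1287]
tcp_rot: [-1.132, 1.331, -1.324]
ft_force: [-5.4, 0.6, 3.1]
grip_width: 0.0004
```

Request:
apply_moves(rows=[{"tx": 0, "ty": 0, "tz": 0.001, "ax": 0, "ay": 0, "az": 0, "grip": 0}, {"tx": 0, "ty": 0, "tz": 0.0015, "ax": 0, "ay": 0, "az": 0, "grip": 0}, {"tx": 0, "ty": 0, "tz": 0.0015, "ax": 0, "ay": 0, "az": 0, "grip": 0}])

```text
time: 4.62
position: [0.5422, -0.0183, 0.1286]
tcp_rot: [-1.132, 1.332, -1.323]
ft_force: [-5.8, 0.1, 4.1]
grip_width: 0.0001
```

Request:
apply_moves(rows=[{"tx": 0, "ty": 0, "tz": 0.001, "ax": 0, "ay": 0, "az": 0, "grip": 0}, {"tx": 0, "ty": 0, "tz": 0.0015, "ax": 0, "ay": 0, "az": 0, "grip": 0}, {"tx": 0, "ty": 0, "tz": 0.0015, "ax": 0, "ay": 0, "az": 0, "grip": 0}])

```text
time: 5.0
position: [0.5431, -0.0184, 0.1286]
tcp_rot: [-1.133, 1.333, -1.323]
ft_force: [-4.6, 0.4, 4.3]
grip_width: 0.0003
```

Request:
apply_moves(rows=[{"tx": 0, "ty": 0, "tz": 0.001, "ax": 0, "ay": 0, "az": 0, "grip": 0}, {"tx": 0, "ty": 0, "tz": 0.0015, "ax": 0, "ay": 0, "az": 0, "grip": 0}, {"tx": 0, "ty": 0, "tz": 0.0015, "ax": 0, "ay": 0, "az": 0, "grip": 0}])

```text
time: 5.38
position: [0.544, -0.0185, 0.1285]
tcp_rot: [-1.134, 1.333, -1.322]
ft_force: [-5.0, 0.3, 4.3]
grip_width: 0.0001
```

Request:
apply_moves(rows=[{"tx": 0, "ty": 0, "tz": 0.001, "ax": 0, "ay": 0, "az": 0, "grip": 0}, {"tx": 0, "ty": 0, "tz": 0.0018, "ax": 0, "ay": 0, "az": 0, "grip": 0}, {"tx": 0, "ty": 0, "tz": 0.0018, "ax": 0, "ay": 0, "az": 0, "grip": 0}])

```text
time: 5.75
position: [0.5454, -0.0187, 0.1284]
tcp_rot: [-1.135, 1.334, -1.322]
ft_force: [-6.0, 0.3, 3.6]
grip_width: 0.0004
```

Request:
apply_moves(rows=[{"tx": 0, "ty": 0, "tz": 0.001, "ax": 0, "ay": 0, "az": 0, "grip": 0}, {"tx": 0, "ty": 0, "tz": 0.0018, "ax": 0, "ay": 0, "az": 0, "grip": 0}, {"tx": 0, "ty": 0, "tz": 0.0018, "ax": 0, "ay": 0, "az": 0, "grip": 0}])

```text
time: 6.12
position: [0.5461, -0.0189, 0.1283]
tcp_rot: [-1.136, 1.336, -1.32]
ft_force: [-8.7, 1.1, 7.1]
grip_width: 0.0007
```

Request:
apply_moves(rows=[{"tx": 0, "ty": 0, "tz": 0.001, "ax": 0, "ay": 0, "az": 0, "grip": 0}, {"tx": 0, "ty": 0, "tz": 0.0018, "ax": 0, "ay": 0, "az": 0, "grip": 0}, {"tx": 0, "ty": 0, "tz": 0.0018, "ax": 0, "ay": 0, "az": 0, "grip": 0}])

```text
time: 6.5
position: [0.5464, -0.0189, 0.1281]
tcp_rot: [-1.138, 1.338, -1.319]
ft_force: [-10.7, 1.4, 7.1]
grip_width: 0.0008
```

Request:
apply_moves(rows=[{"tx": 0, "ty": 0, "tz": 0.001, "ax": 0, "ay": 0, "az": 0, "grip": 0}, {"tx": 0, "ty": 0, "tz": 0.002, "ax": 0, "ay": 0, "az": 0, "grip": 0}, {"tx": 0, "ty": 0, "tz": 0.0022, "ax": 0, "ay": 0, "az": 0, "grip": 0}, {"tx": 0, "ty": 0, "tz": 0.0022, "ax": 0, "ay": 0, "az": 0, "grip": 0}])

```text
time: 7.0
position: [0.5467, -0.0189, 0.1279]
tcp_rot: [-1.141, 1.341, -1.317]
ft_force: [-14.2, 2.3, 10.5]
grip_width: 0.0006
```

Request:
apply_moves(rows=[{"tx": 0, "ty": -0.0007, "tz": 0.001, "ax": 0, "ay": 0, "az": 0, "grip": 0}, {"tx": 0, "ty": -0.0007, "tz": 0.0018, "ax": 0, "ay": 0, "az": 0, "grip": 0}, {"tx": 0, "ty": -0.0007, "tz": 0.0022, "ax": 0, "ay": 0, "az": 0, "grip": 0}, {"tx": 0, "ty": -0.0007, "tz": 0.0022, "ax": 0, "ay": 0, "az": 0, "grip": 0}])

```text
time: 7.5
position: [0.5467, -0.0189, 0.1281]
tcp_rot: [-1.144, 1.345, -1.314]
ft_force: [-13.9, 1.6, 6.7]
grip_width: 0.0004
```

Request:
apply_moves(rows=[{"tx": 0, "ty": -0.0006, "tz": 0.0015, "ax": 0, "ay": 0, "az": 0, "grip": 0}, {"tx": 0, "ty": -0.0006, "tz": 0.0022, "ax": 0, "ay": 0, "az": 0, "grip": 0}, {"tx": 0, "ty": -0.0006, "tz": 0.0026, "ax": 0, "ay": 0, "az": 0, "grip": 0}, {"tx": 0, "ty": -0.0006, "tz": 0.0026, "ax": 0, "ay": 0, "az": 0, "grip": 0}, {"tx": 0, "ty": -0.0006, "tz": 0.0026, "ax": 0, "ay": 0, "az": 0, "grip": 0}])

```text
time: 8.12
position: [0.5469, -0.0189, 0.1282]
tcp_rot: [-1.148, 1.348, -1.312]
ft_force: [-13.9, 1.8, 8.2]
grip_width: 0.0003
```

```bash
python3 -c "
from h import *
state()"
```

```text
t8.12 u -0.0351 v -0.0005 z 0.1282 F(X,Y,z) -14.0 -0.4 8.2 w 0.0
```

Request:
apply_moves(rows=[{"tx": 0, "ty": -0.0008, "tz": 0.002, "ax": 0, "ay": 0, "az": 0, "grip": 0}, {"tx": 0, "ty": -0.0008, "tz": 0.0028, "ax": 0, "ay": 0, "az": 0, "grip": 0}, {"tx": 0, "ty": -0.0008, "tz": 0.003, "ax": 0, "ay": 0, "az": 0, "grip": 0}, {"tx": 0, "ty": -0.0008, "tz": 0.003, "ax": 0, "ay": 0, "az": 0, "grip": 0}])

```text
time: 8.62
position: [0.5471, -0.019, 0.1283]
tcp_rot: [-1.152, 1.353, -1.309]
ft_force: [-16.5, 1.8, 7.3]
grip_width: 0.0005
```

Horizontal push 16.6 N (about 15 N across the lever), and the handle holds. I back off and go over to the far side of the running handle.

Request:
apply_moves(rows=[{"tx": 0, "ty": 0, "tz": -0.02, "ax": 0, "ay": 0, "az": 0, "grip": 0}, {"tx": 0, "ty": -0.02, "tz": -0.03, "ax": 0, "ay": 0, "az": 0, "grip": 0}, {"tx": 0, "ty": -0.06, "tz": -0.03, "ax": 0, "ay": 0, "az": 0, "grip": 0}, {"tx": 0, "ty": -0.06, "tz": -0.03, "ax": 0, "ay": 0, "az": 0, "grip": 0}])

```text
time: 9.12
position: [0.5214, -0.0148, 0.1918]
tcp_rot: [-1.148, 1.348, -1.312]
ft_force: [0.9, -0.9, 0.3]
grip_width: 0.0006
```

```bash
python3 -c "
from h import *
state(); delta(.07,.167,.19); delta(.07,.167,.129)"
```

```text
t9.12 u -0.0610 v -0.0004 z 0.1918 F(X,Y,z) 1.0 -0.7 0.3 w 0.001
d [-0.1673 -0.0018  0.1311] rot [0.0276 0.0006 0.0001]
d [-0.1673  0.0591  0.1327] rot [0.0276 0.0006 0.0001]
```

Request:
apply_moves(rows=[{"tx": -0.042, "ty": 0, "tz": 0.033, "ax": 0.01, "ay": 0, "az": 0, "grip": 0}, {"tx": -0.084, "ty": 0, "tz": 0.066, "ax": 0.02, "ay": 0, "az": 0, "grip": 0}, {"tx": -0.126, "ty": 0, "tz": 0.099, "ax": 0.028, "ay": 0, "az": 0, "grip": 0}, {"tx": -0.167, "ty": 0, "tz": 0.131, "ax": 0.028, "ay": 0, "az": 0, "grip": 0}, {"tx": -0.167, "ty": 0, "tz": 0.132, "ax": 0.028, "ay": 0, "az": 0, "grip": 0}, {"tx": -0.167, "ty": 0.03, "tz": 0.133, "ax": 0.028, "ay": 0, "az": 0, "grip": 0}, {"tx": -0.167, "ty": 0.059, "tz": 0.133, "ax": 0.028, "ay": 0, "az": 0, "grip": 0}, {"tx": -0.167, "ty": 0.059, "tz": 0.123, "ax": 0.028, "ay": 0, "az": 0, "grip": 0}, {"tx": -0.167, "ty": 0.059, "tz": 0.113, "ax": 0.028, "ay": 0, "az": 0, "grip": 0}, {"tx": -0.167, "ty": 0.059, "tz": 0.113, "ax": 0.028, "ay": 0, "az": 0, "grip": 0}])

```text
time: 10.38
position: [0.6576, 0.1325, 0.1312]
tcp_rot: [-1.128, 1.325, -1.327]
ft_force: [0.6, -1.0, -0.2]
grip_width: 0.0005
```

```bash
python3 -c "
from h import *
state(); delta(-.0,.167,.129)"
```

```text
t10.38 u 0.0499 v 0.1668 z 0.1312 F(X,Y,z) 0.7 -0.9 -0.2 w 0.0
d [-0.0003  0.0021 -0.0499] rot [-0.0018  0.0009 -0.0003]
```

Request:
apply_moves(rows=[{"tx": 0, "ty": 0.001, "tz": -0.004, "ax": 0, "ay": 0, "az": 0, "grip": 0}, {"tx": 0, "ty": 0.001, "tz": -0.008, "ax": 0, "ay": 0, "az": 0, "grip": 0}, {"tx": 0, "ty": 0.001, "tz": -0.012, "ax": 0, "ay": 0, "az": 0, "grip": 0}, {"tx": 0, "ty": 0.001, "tz": -0.016, "ax": 0, "ay": 0, "az": 0, "grip": 0}, {"tx": 0, "ty": 0.001, "tz": -0.02, "ax": 0, "ay": 0, "az": 0, "grip": 0}, {"tx": 0, "ty": 0.001, "tz": -0.024, "ax": 0, "ay": 0, "az": 0, "grip": 0}, {"tx": 0, "ty": 0.001, "tz": -0.028, "ax": 0, "ay": 0, "az": 0, "grip": 0}, {"tx": 0, "ty": 0.001, "tz": -0.032, "ax": 0, "ay": 0, "az": 0, "grip": 0}, {"tx": 0, "ty": 0.001, "tz": -0.035, "ax": 0, "ay": 0, "az": 0, "grip": 0}, {"tx": 0, "ty": 0.001, "tz": -0.035, "ax": 0, "ay": 0, "az": 0, "grip": 0}])

```text
time: 11.62
position: [0.6247, 0.1381, 0.1313]
tcp_rot: [-1.124, 1.322, -1.328]
ft_force: [4.7, -1.1, 6.2]
grip_width: 0.0007
```

```bash
python3 -c "
from h import *
state(); delta(.008,.167,.129)"
```

```text
t11.62 u 0.0166 v 0.1670 z 0.1313 F(X,Y,z) 4.8 -0.3 6.2 w 0.001
d [-0.      0.0023 -0.0086] rot [-0.0059  0.0008 -0.0012]
```

Request:
apply_moves(rows=[{"tx": 0, "ty": 0.0, "tz": -0.002, "ax": 0, "ay": 0, "az": 0, "grip": 0}, {"tx": 0, "ty": 0.0, "tz": -0.004, "ax": 0, "ay": 0, "az": 0, "grip": 0}, {"tx": 0, "ty": 0.0, "tz": -0.006, "ax": 0, "ay": 0, "az": 0, "grip": 0}, {"tx": 0, "ty": 0.0, "tz": -0.006, "ax": 0, "ay": 0, "az": 0, "grip": 0}])

```text
time: 12.12
position: [0.6197, 0.1389, 0.1317]
tcp_rot: [-1.122, 1.32, -1.329]
ft_force: [4.9, -0.6, -2.5]
grip_width: 0.0005
```

Request:
apply_moves(rows=[{"tx": 0, "ty": 0.0, "tz": -0.001, "ax": 0, "ay": 0, "az": 0, "grip": 0}, {"tx": 0, "ty": 0.0, "tz": -0.002, "ax": 0, "ay": 0, "az": 0, "grip": 0}, {"tx": 0, "ty": 0.0, "tz": -0.002, "ax": 0, "ay": 0, "az": 0, "grip": 0}])

```text
time: 12.5
position: [0.6188, 0.1392, 0.132]
tcp_rot: [-1.121, 1.318, -1.33]
ft_force: [5.4, -0.8, -1.8]
grip_width: 0.0007
```

Request:
apply_moves(rows=[{"tx": 0, "ty": 0.0, "tz": -0.001, "ax": 0, "ay": 0, "az": 0, "grip": 0}, {"tx": 0, "ty": 0.0, "tz": -0.002, "ax": 0, "ay": 0, "az": 0, "grip": 0}, {"tx": 0, "ty": 0.0, "tz": -0.002, "ax": 0, "ay": 0, "az": 0, "grip": 0}])

```text
time: 12.88
position: [0.6178, 0.1394, 0.1324]
tcp_rot: [-1.119, 1.317, -1.331]
ft_force: [5.8, -1.2, -1.3]
grip_width: 0.0008
```

```bash
python3 -c "
from h import *
state(); delta(.008,.167,.129)"
```

```text
t12.88 u 0.0095 v 0.1672 z 0.1324 F(X,Y,z) 5.9 -0.2 -1.3 w 0.001
d [ 0.0002  0.0033 -0.0015] rot [-0.013   0.0007 -0.0021]
```

Request:
apply_moves(rows=[{"tx": 0, "ty": 0.001, "tz": -0.001, "ax": 0, "ay": 0, "az": 0, "grip": 0}, {"tx": 0, "ty": 0.001, "tz": -0.002, "ax": 0, "ay": 0, "az": 0, "grip": 0}, {"tx": 0, "ty": 0.001, "tz": -0.0025, "ax": 0, "ay": 0, "az": 0, "grip": 0}, {"tx": 0, "ty": 0.001, "tz": -0.0025, "ax": 0, "ay": 0, "az": 0, "grip": 0}])

```text
time: 13.38
position: [0.6162, 0.1397, 0.1318]
tcp_rot: [-1.117, 1.315, -1.332]
ft_force: [5.8, -1.8, 2.7]
grip_width: 0.0003
```

Request:
apply_moves(rows=[{"tx": 0, "ty": 0.0, "tz": -0.001, "ax": 0, "ay": 0, "az": 0, "grip": 0}, {"tx": 0, "ty": 0.0, "tz": -0.002, "ax": 0, "ay": 0, "az": 0, "grip": 0}, {"tx": 0, "ty": 0.0, "tz": -0.002, "ax": 0, "ay": 0, "az": 0, "grip": 0}])

```text
time: 13.75
position: [0.6158, 0.1398, 0.1323]
tcp_rot: [-1.114, 1.312, -1.334]
ft_force: [10.0, -2.6, -3.4]
grip_width: 0.0006
```

Request:
apply_moves(rows=[{"tx": 0, "ty": 0.0, "tz": -0.001, "ax": 0, "ay": 0, "az": 0, "grip": 0}, {"tx": 0, "ty": 0.0, "tz": -0.002, "ax": 0, "ay": 0, "az": 0, "grip": 0}, {"tx": 0, "ty": 0.0, "tz": -0.002, "ax": 0, "ay": 0, "az": 0, "grip": 0}])

```text
time: 14.12
position: [0.6156, 0.1399, 0.1328]
tcp_rot: [-1.111, 1.31, -1.336]
ft_force: [9.9, -2.1, -3.8]
grip_width: 0.0008
```

```bash
python3 -c "
from h import *
state(); delta(.008,.167,.129)"
```

```text
t14.12 u 0.0073 v 0.1673 z 0.1328 F(X,Y,z) 10.1 -0.5 -3.8 w 0.001
d [0.0003 0.0038 0.0006] rot [-0.0225  0.0006 -0.0033]
```

One firmer press onto the OFF stop, then retreat and look.

Request:
apply_moves(rows=[{"tx": 0, "ty": 0.0005, "tz": -0.001, "ax": 0, "ay": 0, "az": 0, "grip": 0}, {"tx": 0, "ty": 0.0005, "tz": -0.002, "ax": 0, "ay": 0, "az": 0, "grip": 0}, {"tx": 0, "ty": 0.0005, "tz": -0.0025, "ax": 0, "ay": 0, "az": 0, "grip": 0}, {"tx": 0, "ty": 0.0005, "tz": -0.0025, "ax": 0, "ay": 0, "az": 0, "grip": 0}])

```text
time: 14.62
position: [0.6154, 0.14, 0.1329]
tcp_rot: [-1.107, 1.306, -1.338]
ft_force: [12.5, -4.0, -3.4]
grip_width: 0.0001
```

Request:
apply_moves(rows=[{"tx": 0, "ty": 0, "tz": 0.015, "ax": -0.01, "ay": 0, "az": 0, "grip": 0}, {"tx": 0, "ty": -0.03, "tz": 0.02, "ax": -0.023, "ay": 0, "az": 0, "grip": 0}, {"tx": 0, "ty": -0.06, "tz": 0.02, "ax": -0.023, "ay": 0, "az": 0, "grip": 0}, {"tx": 0.02, "ty": -0.09, "tz": -0.03, "ax": -0.023, "ay": 0, "az": 0, "grip": 0}, {"tx": 0.05, "ty": -0.1, "tz": -0.08, "ax": -0.023, "ay": 0, "az": 0, "grip": 0}, {"tx": 0.083, "ty": -0.1, "tz": -0.107, "ax": -0.023, "ay": 0, "az": 0, "grip": 0}, {"tx": 0.083, "ty": -0.1, "tz": -0.107, "ax": -0.023, "ay": 0, "az": 0, "grip": 0}])

```text
time: 15.5
position: [0.4913, 0.0741, 0.23]
tcp_rot: [-1.123, 1.326, -1.326]
ft_force: [-0.6, 0.1, 0.2]
grip_width: 0.0008
```

```bash
python3 -c "
from h import *
wrist('w3'); delta(-.05,.0835,.15)"
```

```text
t15.50 u -0.1049 v 0.0825 z 0.2300 F(X,Y,z) -0.6 -0.0 0.2 w 0.001
[370.  72.] 671 u [-0.0195 -0.0042] v [-0.0107  0.0106] ztop 0.1359
[138.  82.] 962 u [-0.0276 -0.0076] v [0.1565 0.1775] ztop 0.134
[252.  80.] 814 u [-0.0263 -0.007 ] v [0.073  0.0943] ztop 0.1343
[484.  80.] 766 u [-0.0258 -0.0065] v [-0.0937 -0.0734] ztop 0.1343
d [0.0002 0.0803 0.053 ] rot [-0.0044 -0.0004 -0.0039]
```

View pics/w3.png

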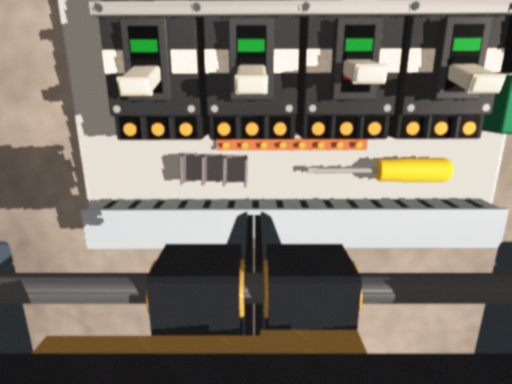

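The run switch at (138,82) now shows green and sits at its OFF stop. The tested standby at (370,72) sits in its play. I try the standby at v=0.083 next.

Request:
apply_moves(rows=[{"tx": 0, "ty": 0.05, "tz": 0.02, "ax": 0, "ay": 0, "az": 0, "grip": 0}, {"tx": 0, "ty": 0.09, "tz": 0.03, "ax": 0, "ay": 0, "az": 0, "grip": 0}, {"tx": 0, "ty": 0.101, "tz": 0.04, "ax": 0, "ay": 0, "az": 0, "grip": 0}, {"tx": 0, "ty": 0.101, "tz": 0.05, "ax": 0, "ay": 0, "az": 0, "grip": 0}, {"tx": 0, "ty": 0.101, "tz": 0.055, "ax": 0, "ay": 0, "az": 0, "grip": 0}, {"tx": 0, "ty": 0.101, "tz": 0.06, "ax": 0, "ay": 0, "az": 0, "grip": 0}, {"tx": 0, "ty": 0.101, "tz": 0.063, "ax": 0, "ay": 0, "az": 0, "grip": 0}, {"tx": 0, "ty": 0.101, "tz": 0.065, "ax": 0, "ay": 0, "az": 0, "grip": 0}])

```text
time: 16.55
position: [0.5569, 0.0648, 0.13]
tcp_rot: [-1.123, 1.326, -1.326]
ft_force: [-5.7, 1.1, 4.5]
grip_width: 0.0002
```

Request:
apply_moves(rows=[{"tx": 0, "ty": 0, "tz": 0.001, "ax": 0, "ay": 0, "az": 0, "grip": 0}, {"tx": 0, "ty": 0, "tz": 0.002, "ax": 0, "ay": 0, "az": 0, "grip": 0}, {"tx": 0, "ty": 0, "tz": 0.0025, "ax": 0, "ay": 0, "az": 0, "grip": 0}, {"tx": 0, "ty": 0, "tz": 0.0025, "ax": 0, "ay": 0, "az": 0, "grip": 0}])

```text
time: 17.05
position: [0.5586, 0.0645, 0.1305]
tcp_rot: [-1.124, 1.327, -1.325]
ft_force: [-7.5, 0.6, 5.4]
grip_width: 0.0007
```

Request:
apply_moves(rows=[{"tx": 0, "ty": 0, "tz": 0.001, "ax": 0, "ay": 0, "az": 0, "grip": 0}, {"tx": 0, "ty": 0, "tz": 0.002, "ax": 0, "ay": 0, "az": 0, "grip": 0}, {"tx": 0, "ty": 0, "tz": 0.002, "ax": 0, "ay": 0, "az": 0, "grip": 0}, {"tx": 0, "ty": 0, "tz": 0.002, "ax": 0, "ay": 0, "az": 0, "grip": 0}])

```text
time: 17.55
position: [0.5592, 0.0644, 0.1308]
tcp_rot: [-1.126, 1.329, -1.324]
ft_force: [-9.6, 2.6, 5.3]
grip_width: 0.0004
```

Request:
apply_moves(rows=[{"tx": 0, "ty": 0, "tz": 0.001, "ax": 0, "ay": 0, "az": 0, "grip": 0}, {"tx": 0, "ty": 0, "tz": 0.002, "ax": 0, "ay": 0, "az": 0, "grip": 0}, {"tx": 0, "ty": 0, "tz": 0.002, "ax": 0, "ay": 0, "az": 0, "grip": 0}, {"tx": 0, "ty": 0, "tz": 0.002, "ax": 0, "ay": 0, "az": 0, "grip": 0}])

```text
time: 18.05
position: [0.5594, 0.0643, 0.1309]
tcp_rot: [-1.128, 1.331, -1.322]
ft_force: [-11.3, 2.6, 4.2]
grip_width: 0.0001
```

```bash
python3 -c "
from h import *
state()"
```

```text
t18.05 u -0.0361 v 0.0838 z 0.1309 F(X,Y,z) -11.5 0.8 4.2 w 0.0
```

This one is blocked after about 6 mm: the force climbed to 11 N with no travel. Next is the middle one.

Request:
apply_moves(rows=[{"tx": 0, "ty": 0, "tz": -0.015, "ax": 0, "ay": 0, "az": 0, "grip": 0}, {"tx": 0, "ty": 0, "tz": -0.025, "ax": 0.01, "ay": 0, "az": 0, "grip": 0}, {"tx": 0.042, "ty": 0, "tz": -0.025, "ax": 0.01, "ay": 0, "az": 0, "grip": 0}, {"tx": 0.084, "ty": 0, "tz": -0.025, "ax": 0.01, "ay": 0, "az": 0, "grip": 0}, {"tx": 0.084, "ty": 0.001, "tz": -0.015, "ax": 0.01, "ay": 0, "az": 0, "grip": 0}, {"tx": 0.084, "ty": 0.001, "tz": -0.007, "ax": 0.01, "ay": 0, "az": 0, "grip": 0}, {"tx": 0.084, "ty": 0.001, "tz": -0.003, "ax": 0.01, "ay": 0, "az": 0, "grip": 0}, {"tx": 0.084, "ty": 0.001, "tz": -0.001, "ax": 0.01, "ay": 0, "az": 0, "grip": 0}, {"tx": 0.084, "ty": 0.001, "tz": 0, "ax": 0.01, "ay": 0, "az": 0, "grip": 0}])

```text
time: 19.18
position: [0.5459, -0.0181, 0.1295]
tcp_rot: [-1.122, 1.323, -1.327]
ft_force: [-0.8, 1.1, -0.3]
grip_width: 0.0006
```

Request:
apply_moves(rows=[{"tx": 0, "ty": 0, "tz": 0.001, "ax": 0, "ay": 0, "az": 0, "grip": 0}, {"tx": 0, "ty": 0, "tz": 0.002, "ax": 0, "ay": 0, "az": 0, "grip": 0}, {"tx": 0, "ty": 0, "tz": 0.0025, "ax": 0, "ay": 0, "az": 0, "grip": 0}, {"tx": 0, "ty": 0, "tz": 0.0025, "ax": 0, "ay": 0, "az": 0, "grip": 0}])

```text
time: 19.68
position: [0.5476, -0.0183, 0.1295]
tcp_rot: [-1.123, 1.324, -1.326]
ft_force: [-4.6, 0.6, 2.9]
grip_width: 0.0005
```

Request:
apply_moves(rows=[{"tx": 0, "ty": 0, "tz": 0.001, "ax": 0, "ay": 0, "az": 0, "grip": 0}, {"tx": 0, "ty": 0, "tz": 0.002, "ax": 0, "ay": 0, "az": 0, "grip": 0}, {"tx": 0, "ty": 0, "tz": 0.002, "ax": 0, "ay": 0, "az": 0, "grip": 0}, {"tx": 0, "ty": 0, "tz": 0.002, "ax": 0, "ay": 0, "az": 0, "grip": 0}])

```text
time: 20.18
position: [0.5489, -0.0185, 0.1295]
tcp_rot: [-1.124, 1.324, -1.326]
ft_force: [-6.0, 0.9, 4.9]
grip_width: 0.0004
```

```bash
python3 -c "
from h import *
state()"
```

```text
t20.18 u -0.0332 v 0.0004 z 0.1295 F(X,Y,z) -6.1 -0.1 4.9 w 0.0
```

Request:
apply_moves(rows=[{"tx": 0, "ty": 0, "tz": 0.001, "ax": 0, "ay": 0, "az": 0, "grip": 0}, {"tx": 0, "ty": 0, "tz": 0.002, "ax": 0, "ay": 0, "az": 0, "grip": 0}, {"tx": 0, "ty": 0, "tz": 0.0025, "ax": 0, "ay": 0, "az": 0, "grip": 0}, {"tx": 0, "ty": 0, "tz": 0.0025, "ax": 0, "ay": 0, "az": 0, "grip": 0}])

```text
time: 20.68
position: [0.5508, -0.0187, 0.1295]
tcp_rot: [-1.124, 1.325, -1.325]
ft_force: [-5.8, 1.1, 3.8]
grip_width: 0.0003
```

Request:
apply_moves(rows=[{"tx": 0, "ty": 0, "tz": 0.001, "ax": 0, "ay": 0, "az": 0, "grip": 0}, {"tx": 0, "ty": 0, "tz": 0.002, "ax": 0, "ay": 0, "az": 0, "grip": 0}, {"tx": 0, "ty": 0, "tz": 0.0025, "ax": 0, "ay": 0, "az": 0, "grip": 0}, {"tx": 0, "ty": 0, "tz": 0.0025, "ax": 0, "ay": 0, "az": 0, "grip": 0}])

```text
time: 21.18
position: [0.5531, -0.0191, 0.1294]
tcp_rot: [-1.125, 1.325, -1.325]
ft_force: [-4.6, 1.5, 3.0]
grip_width: 0.0002
```

Request:
apply_moves(rows=[{"tx": 0, "ty": 0, "tz": 0.001, "ax": 0, "ay": 0, "az": 0, "grip": 0}, {"tx": 0, "ty": 0, "tz": 0.002, "ax": 0, "ay": 0, "az": 0, "grip": 0}, {"tx": 0, "ty": 0, "tz": 0.0025, "ax": 0, "ay": 0, "az": 0, "grip": 0}, {"tx": 0, "ty": 0, "tz": 0.0025, "ax": 0, "ay": 0, "az": 0, "grip": 0}])

```text
time: 21.68
position: [0.5557, -0.0195, 0.1295]
tcp_rot: [-1.124, 1.325, -1.325]
ft_force: [-3.7, 0.3, 2.2]
grip_width: 0.0003
```

```bash
python3 -c "
from h import *
state(); delta(-.008,0,.129)"
```

```text
t21.68 u -0.0263 v 0.0004 z 0.1295 F(X,Y,z) -3.7 -0.3 2.2 w 0.0
d [0.0005 0.0005 0.0183] rot [-0.0028  0.0008 -0.0036]
```

The middle standby is released: it travels freely at about 4 N. I throw it home.

Request:
apply_moves(rows=[{"tx": 0, "ty": 0, "tz": 0.003, "ax": 0, "ay": 0, "az": 0, "grip": 0}, {"tx": 0, "ty": 0, "tz": 0.006, "ax": 0, "ay": 0, "az": 0, "grip": 0}, {"tx": 0, "ty": 0, "tz": 0.009, "ax": 0, "ay": 0, "az": 0, "grip": 0}, {"tx": 0, "ty": 0, "tz": 0.012, "ax": 0, "ay": 0, "az": 0, "grip": 0}, {"tx": 0, "ty": 0, "tz": 0.014, "ax": 0, "ay": 0, "az": 0, "grip": 0}, {"tx": 0, "ty": 0, "tz": 0.015, "ax": 0, "ay": 0, "az": 0, "grip": 0}, {"tx": 0, "ty": 0, "tz": 0.015, "ax": 0, "ay": 0, "az": 0, "grip": 0}])

```text
time: 22.55
position: [0.5702, -0.0218, 0.1293]
tcp_rot: [-1.125, 1.326, -1.324]
ft_force: [-5.0, 1.4, 2.3]
grip_width: 0.0004
```

Request:
apply_moves(rows=[{"tx": 0, "ty": 0, "tz": 0.001, "ax": 0, "ay": 0, "az": 0, "grip": 0}, {"tx": 0, "ty": 0, "tz": 0.002, "ax": 0, "ay": 0, "az": 0, "grip": 0}, {"tx": 0, "ty": 0, "tz": 0.0025, "ax": 0, "ay": 0, "az": 0, "grip": 0}, {"tx": 0, "ty": 0, "tz": 0.0025, "ax": 0, "ay": 0, "az": 0, "grip": 0}])

```text
time: 23.05
position: [0.5723, -0.0221, 0.1291]
tcp_rot: [-1.126, 1.327, -1.324]
ft_force: [-4.8, -0.1, 1.9]
grip_width: 0.0006
```

Request:
apply_moves(rows=[{"tx": 0, "ty": 0, "tz": 0.001, "ax": 0, "ay": 0, "az": 0, "grip": 0}, {"tx": 0, "ty": 0, "tz": 0.002, "ax": 0, "ay": 0, "az": 0, "grip": 0}, {"tx": 0, "ty": 0, "tz": 0.002, "ax": 0, "ay": 0, "az": 0, "grip": 0}, {"tx": 0, "ty": 0, "tz": 0.002, "ax": 0, "ay": 0, "az": 0, "grip": 0}])

```text
time: 23.55
position: [0.5732, -0.0223, 0.1288]
tcp_rot: [-1.127, 1.329, -1.323]
ft_force: [-9.5, 2.3, 5.4]
grip_width: 0.0004
```

```bash
python3 -c "
from h import *
state(); delta(-.008,0,.129)"
```

```text
t23.55 u -0.0086 v 0.0005 z 0.1288 F(X,Y,z) -9.8 0.8 5.4 w 0.0
d [ 0.0005 -0.0002  0.0006] rot [ 0.0014  0.0008 -0.0036]
```

Request:
apply_moves(rows=[{"tx": 0, "ty": -0.0004, "tz": 0.001, "ax": 0, "ay": 0, "az": 0, "grip": 0}, {"tx": 0, "ty": -0.0004, "tz": 0.002, "ax": 0, "ay": 0, "az": 0, "grip": 0}, {"tx": 0, "ty": -0.0004, "tz": 0.0025, "ax": 0, "ay": 0, "az": 0, "grip": 0}, {"tx": 0, "ty": -0.0004, "tz": 0.0025, "ax": 0, "ay": 0, "az": 0, "grip": 0}])

```text
time: 24.05
position: [0.5735, -0.0223, 0.1288]
tcp_rot: [-1.13, 1.332, -1.32]
ft_force: [-14.8, 3.1, 9.6]
grip_width: 0.0
```

Request:
apply_moves(rows=[{"tx": 0, "ty": -0.0004, "tz": 0.001, "ax": 0, "ay": 0, "az": 0, "grip": 0}, {"tx": 0, "ty": -0.0004, "tz": 0.002, "ax": 0, "ay": 0, "az": 0, "grip": 0}, {"tx": 0, "ty": -0.0004, "tz": 0.0025, "ax": 0, "ay": 0, "az": 0, "grip": 0}, {"tx": 0, "ty": -0.0004, "tz": 0.0025, "ax": 0, "ay": 0, "az": 0, "grip": 0}])

```text
time: 24.55
position: [0.5736, -0.0223, 0.1287]
tcp_rot: [-1.134, 1.336, -1.318]
ft_force: [-16.5, 1.8, 11.6]
grip_width: 0.0002
```

Request:
apply_moves(rows=[{"tx": 0, "ty": 0, "tz": -0.015, "ax": 0, "ay": 0, "az": 0, "grip": 0}, {"tx": 0, "ty": -0.03, "tz": -0.025, "ax": 0.01, "ay": 0, "az": 0, "grip": 0}, {"tx": 0, "ty": -0.07, "tz": -0.06, "ax": 0.01, "ay": 0, "az": 0, "grip": 0}, {"tx": 0, "ty": -0.1, "tz": -0.09, "ax": 0.01, "ay": 0, "az": 0, "grip": 0}, {"tx": 0, "ty": -0.1, "tz": -0.09, "ax": 0.01, "ay": 0, "az": 0, "grip": 0}])

```text
time: 25.18
position: [0.4859, -0.0085, 0.2319]
tcp_rot: [-1.124, 1.324, -1.325]
ft_force: [0.9, 0.4, -0.6]
grip_width: 0.0004
```

```bash
python3 -c "
from h import *
wrist('w4')"
```

```text
t25.18 u -0.0970 v 0.0001 z 0.2319 F(X,Y,z) 0.8 0.5 -0.6 w 0.0
[462.  28.] 2355 u [0.0097 0.0471] v [-0.1716 -0.1412] ztop 0.1093
[255.  42.] 949 u [0.0062 0.0255] v [-0.0109  0.0106] ztop 0.1341
[141.  84.] 850 u [-0.0198 -0.0035] v [0.0725 0.0942] ztop 0.1358
[368.  91.] 801 u [-0.0261 -0.0062] v [-0.0949 -0.0735] ztop 0.1343
[32. 93.] 1129 u [-0.0277 -0.0079] v [0.1563 0.1778] ztop 0.134
```

View pics/w4.png

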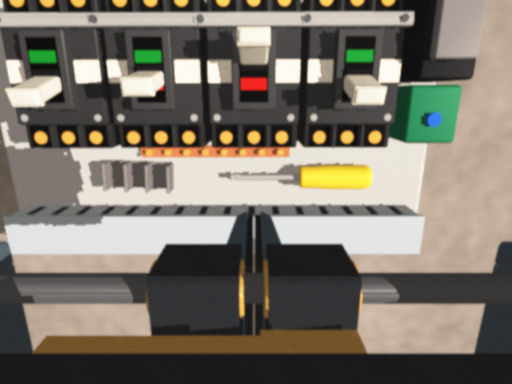

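The view shows the run switch (35,93) OFF and green, the middle standby (255,42) ON and red, and the other two OFF and green. The tools look undisturbed and the arm is clear, so I hand it in.

```bash
python3 -c "
from h import *
print(arm.close_job())"
```

```text
the job is handed in; nothing more can be done
None
```

The changeover is done and handed in at about 25 s; the hand-in reports no verdict.

- **Interlock test:** with the running switch still ON, I pushed the middle standby with up to 16.6 N horizontally (about 15 N across the lever). It stopped at the end of its play and held.
- **Running switch:** I threw it OFF and pressed it onto its stop with about 13 N. The last picture shows it green and at home.
- **Finding the released standby:** the one beside the running switch was blocked after about 6 mm, with the force rising to 11 N and no travel. The middle one then moved freely at 4–6 N. I threw it ON and pressed it onto its stop with about 16.5 N (about 20 N in total with the vertical part). It shows red.
- **Last checks:** the fourth handle was never touched, and the blocked standby rests within its play. The screwdriver and the terminal cover looked undisturbed in the wrist picture. The tools on the bench were not in view, but the arm did not work near them. The highest force I read was about 20 N, but I only read it at the end of each move.

One early move call was refused for missing keys; nothing moved, and I sent it again. No check failed or disagreed.

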